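# Lock out the wear tester and park its loading arm

### The job

The wear test is over. Press the red mushroom stop button fully down until it stays down, so that the drive is locked out, and only then push the wear tester's loading arm, the one with the orange finger bar at its end, gently up past its balance point so that it stays parked leaning back on its rear rest. Push with the fingers without gripping the arm, do not let it drop back onto the disc, and leave everything else on the bench where it stands.

Things in the scene. Friction and masses are not known exactly. Their poses are not given: they have to be found in the camera images.
- tester: bench wear tester, fixed: dark grey base plate 230 x 230 mm, top at 30 mm, x -100 to +130 mm from the origin; white drive housing, x -85 to +40, y +-75, top at 85 mm, with a steel disc, top at 105 mm; behind it two pillar cheeks, y +-36, up to 188 mm, rubber rest bar between their tops. Origin on the bench; z up, own -x towards its front (finger bar), y along the pivot. Its front faces the robot's right.
- loading_arm (a joint): angle of the counterweighted arm (1 kg), rad: 0 = level, pin on the disc (start); grows as the finger bar goes up and back; 1.745 = leaning on the rear rest. Balance point 0.97: below it the arm falls back, beyond it swings over to the rest by itself, slowed by a damper. At the bar it takes 1.1 to 1.6 N to hold when level, less as it rises, and 0.5 N more per 0.1 m/s of motion.
- dead_weights (a point): centre of the top of the arm's two round steel weights, 44 mm diameter, on the pin holder 130 mm in front of the pivot; 74 mm above the beam's axis at the start, a brass nut reaching 16 mm higher. The beam below is aluminium, 16 mm wide, 20 mm high, from the pivot to the finger bar; the brass counterweight, 44 mm diameter, lies 38 to 85 mm behind the pivot. All turn with the arm.
- pivot (a point): centre of the pivot axis, between the pillar cheeks, 135 mm above the bench and 85 mm behind the tester's origin. It does not move; the finger bar circles about this axis.
- finger_bar (a point): centre of the orange finger bar: round, 14 mm diameter, 84 mm long along the tester's y, 205 mm from the pivot axis. At the start 135 mm up, 120 mm in front of the tester's origin and 35 mm in front of the drive housing; below it and in front of it free space down to the bench, where low things (under 35 mm) may lie; anything taller is 40 mm or more away. It moves with the arm.
- stop_box: yellow control box of the tester's drive, 110 x 90 mm, top 60 mm above the bench, with the red mushroom button in the middle of its top; fixed to the bench, to the left or the right of the tester as the robot sees it. Origin: centre of its underside.
- stop_button (a joint): travel of the stop button, m: 0 = out (start), 0.008 = fully down. It moves straight down, takes about 5 N all the way and stays where it is pushed.
- stop_top (a point): centre of the top of the red mushroom button, 40 mm in diameter, 92 mm above the bench while out; moves down with the button.
- specimen_case: closed grey and blue plastic case, 124 x 92 mm, 47 mm high, fixed to the bench on the side opposite to the stop box. Origin: centre of its underside. Not used.
- puck_a: bystander: black resin specimen puck with a steel face, 30 mm diameter, 18 mm high, lying near the finger bar, on the right. Origin: centre of its underside.
- puck_b: bystander: black resin specimen puck with a copper face, 30 mm diameter, 18 mm high, lying near the finger bar, on the right. Origin: centre of its underside.
- screwdriver: bystander: screwdriver with a blue handle, 160 mm long, under 35 mm high, lying on the right. Origin: near its middle, on its underside.
- brush: bystander: brush 150 mm long, under 35 mm high, lying back left. Origin: near its middle, on its underside.
- oil: bystander: amber oil bottle, 44 mm diameter, 100 mm high, left of the tester. Origin: centre of its underside.
- beaker: bystander: glass beaker, 68 mm diameter, 90 mm high, back right. Origin: centre of its underside.
- dish: bystander: closed round specimen dish, 76 mm diameter, 20 mm high, far right. Origin: centre of its underside.
- spare_weight: bystander: small brass weight with a knob, 26 mm diameter, 35 mm high, standing on the tester's base plate beside the drive housing, on its +y side. Origin: centre of its underside.

How it is judged:
By the outcome, as a careful person would: the job done as asked, in the order asked, and still so for the second after the job is handed in, with the robot touching nothing.
It also fails if it takes over 54 s, if anything falls off the work surface, if the arm or the gripper's body presses on something with over 40 N, if the wrist force passes 120 N, or if a joint passes its speed limit or range.

### The arm

A 6-joint arm with a two-finger parallel gripper is mounted at the origin on the work surface. World frame = base frame: x ahead of the robot, y to its left, z up, the work surface at z = 0. Lengths are in m, angles in rad, forces in N, time in s.
With the tool pointing down it reaches from about 0.425 to 0.95 m from the base axis. Payload 3.5 kg.
Tool frame: the origin (TCP) lies at the very end of the fingers, on their centre line; the grasp point (between the pads) lies 19 mm behind it; z points along the fingers, y is the direction in which the jaws open and shut (so a half turn about z gives the same grasp; the last joint's range is limited). The gripper opens to 85 mm and grips with 20 to 120 N. Pads are 22 mm wide; open, the fingers measure 114 mm over their backs; the gripper's body (76 mm by 85 mm) begins 54 mm behind the grasp point. The pads swing forward as they close: fully open they stand 13 mm farther back than shut.
Start: joints at [-1.309, 0.286, 1.577, -0, 1.279, -0.15], TCP at [0.27, -0.619, 0.231] pointing down, gripper open.
Joint ranges: [-2.77, 2.77], [-0.9, 2.22], [0.21, 2.48], [-1.53, 4.67], [0.24, 2.81], [-2.84, 2.84]. Speed limits (rad/s): [2.79, 2.79, 3.14, 3.14, 3.14, 3.14].

### API

Orientations are given as a unit quaternion [w, x, y, z].
In Python, from station import robot, cams gives the robot as it stands.
- The arm moves only by the tool carry_out, never from a script. Its argument "moves" is a list of rows, each a list of 7 numbers: the turn, a rotation vector about the tool's x, y, z in rad, then the shift along the tool's x, y, z in cm, then the opening, from 0 (shut) to 1 (fully open). A call has 1 to 5 rows; each row shifts and turns the commanded pose from where the row before left it, along the tool's axes as they then stand; what a row does not reach is not made up. A row lasts 1/10 s, in which the tool goes at most 50 mm and 8.59 degrees, less where a joint would pass 70% of its speed; a pose out of reach is approached as far as the arm can. A call with a gripper value outside its range is refused whole. The fingers move at their own pace and stop on an object; "grip_force" is the grip in N (left out, the last holds). Time passes only in rows, so rows that do not move let the fingers close. It gives the time, the measured TCP pose, the force and the opening at its end, in the units of the state.
- robot.sense(): the state, without advancing time (a new reading comes with each control period).
- cams.get_image(name): name is "side" or "top" or "wrist"; returns the picture (480x640x3 uint8, red, green, blue); there is no depth.
- cams.get_calibration(name): a dict with "camera_matrix" (3x3 intrinsics, pixels), "R" (3x3) and "t" (3): a world point X has camera coordinates R X + t. Camera axes: x right, y down, z forward; pixel columns grow to the right and rows downward; lengths in m; the calibration is good to about 2 mm. A picture is of the moment at which its call begins: read the wrist's pose just before it. get_calibration takes no time and is no camera call; for the wrist camera it gives the pose at the moment of the call.
- robot.finish_job(): hands the job in, once; it reports no verdict.
The state is a dict: "time": time; "joint_pos": joint angles; "qd": joint speeds; "joint_efforts": joint torques, N m; "position": TCP position; "ee_rot": TCP orientation; "ft_force": force on the tool from outside, world axes, zero at the start; "wrist_torque": the same for the moment, N m; "opening": opening from 0.0 (shut) to 1.0 (fully open).
Only numpy, scipy, OpenCV 4.12 (cv2) and the standard library are available. Lean on these libraries where they do the work, as an engineer would, in place of code of your own. Each camera call takes 0.05 s, during which the arm holds its last target.

## Working session

There is one attempt and no reset: what is moved stays moved. The work goes in short steps, Python scripts to look and compute and a tool call to move; the robot and the scene stay as the last step left them, time stands still between calls to the robot, and variables do not carry over. Pictures are saved under pics/ and viewed, and the job is handed in when it is done.

Besides the shell and the picture viewer there is one more tool, called after ">>>" as name([rows], argument=value, ...), one row to a line, values as JSON. carry_out: Moves the arm, as the interface text tells. Its arguments: {"type":"object","properties":{"moves":{"type":"array","items":{"type":"array","items":{"type":"number"}}},"grip_force":{"type":"number"}},"required":["moves"]}

```bash
ls; mkdir -p pics
python3 - <<'E'
from station import robot,cams
import cv2
for n in ["side","top","wrist"]:
    im=cams.get_image(n); cv2.imwrite(f"pics/{n}0.png",im[:,:,::-1])
    c=cams.get_calibration(n); print(n,c)
s=robot.sense();print(s)
E
```

```text
pics
side {'camera_matrix': array([[518.14916193,   0.        , 321.34500694],
       [  0.        , 518.14916193, 239.27911181],
       [  0.        ,   0.        ,   1.        ]]), 'R': array([[-0.99373263, -0.11171292,  0.00395919],
       [-0.07203087,  0.6128559 , -0.78690482],
       [ 0.08548102, -0.78225818, -0.61706169]]), 't': array([0.56322755, 0.16355518, 1.30074311])}
top {'camera_matrix': array([[597.72679785,   0.        , 322.16972956],
       [  0.        , 597.72679785, 242.8186786 ],
       [  0.        ,   0.        ,   1.        ]]), 'R': array([[ 0.00159288, -0.99999264,  0.00349079],
       [-0.9931514 , -0.00198977, -0.11681752],
       [ 0.11682361, -0.00328081, -0.99314726]]), 't': array([-0.0385988 ,  0.58791767,  1.2664188 ])}
wrist {'camera_matrix': array([[391.43893778,   0.        , 321.20155666],
       [  0.        , 391.43893778, 245.38389371],
       [  0.        ,   0.        ,   1.        ]]), 'R': array([[ 0.40092607, -0.91610608, -0.00281641],
       [-0.87543618, -0.38402949,  0.29348396],
       [-0.26994403, -0.11519979, -0.95595985]]), 't': array([-0.67365018, -0.03861473,  0.3802298 ])}
{'time': 0.15, 'joint_pos': array([-1.30900832e+00,  2.87036116e-01,  1.57784197e+00, -1.23942406e-05,
        1.27860055e+00, -1.49978407e-01]), 'qd': array([ 0.00038163, -0.00272965, -0.00469288, -0.00186367,  0.00021971,
       -0.00030803]), 'joint_efforts': array([ 6.79041987e-04, -4.06605184e+01, -2.93141127e+01, -1.46910902e-04,
        3.94860719e-03,  2.44264619e-06]), 'position': array([ 0.27005809, -0.6180636 ,  0.23021494]), 'ee_rot': array([-9.41186970e-04,  9.78880009e-01,  2.04433456e-01, -5.86137975e-05]), 'ft_force': array([-0.26094455,  0.46934766, -0.31637727]), 'wrist_torque': array([ 0.00783559,  0.00022597, -0.05356868]), 'opening': 0.9928584841140353}
```

View pics/side0.png

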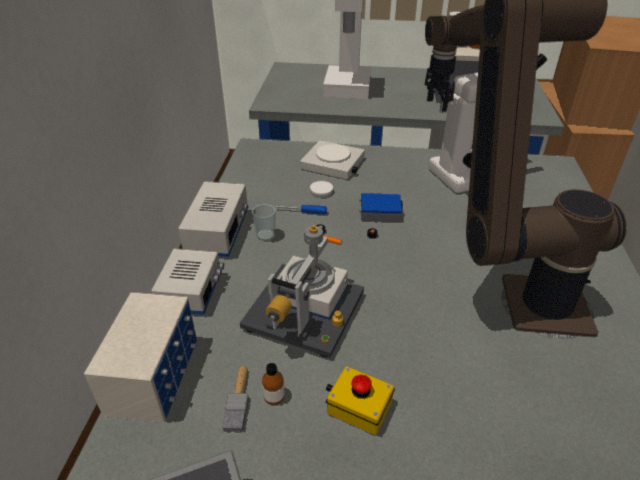

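View pics/top0.png

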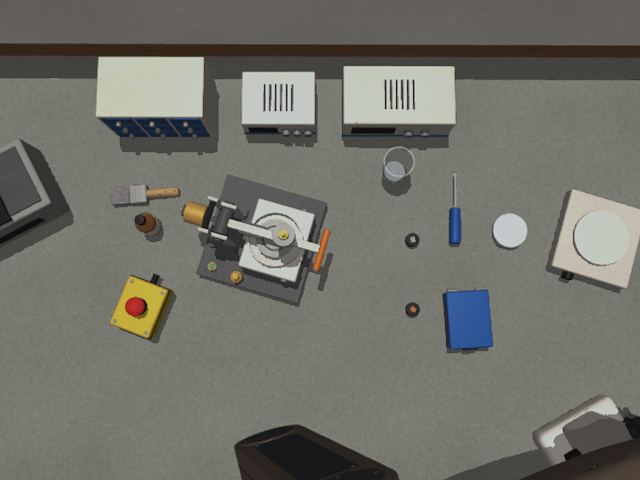

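View pics/wrist0.png

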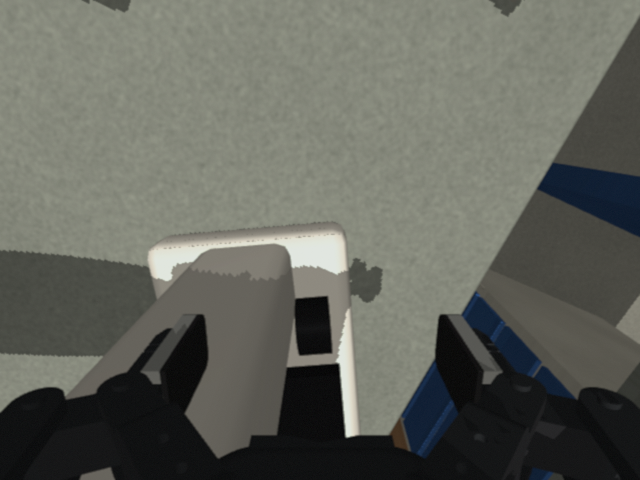

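The top picture shows the stop button at about (136,306), the tester in the middle with the orange bar at about (322,250), and the pucks at (412,240) and (412,309). I'll enlarge these areas to read them more closely.

Run:
```python
import cv2
t=cv2.imread("pics/top0.png"); s=cv2.imread("pics/side0.png")
cv2.imwrite("pics/c1.png",cv2.resize(t[165:315,170:370],None,fx=4,fy=4,interpolation=2))
cv2.imwrite("pics/c2.png",cv2.resize(s[210:360,230:430],None,fx=4,fy=4,interpolation=2))
cv2.imwrite("pics/c3.png",cv2.hconcat([cv2.resize(t[260:350,95:185],None,fx=4,fy=4,interpolation=2),cv2.resize(s[355:445,320:410],None,fx=4,fy=4,interpolation=2)]))
```

```text
(no output)
```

View pics/c1.png

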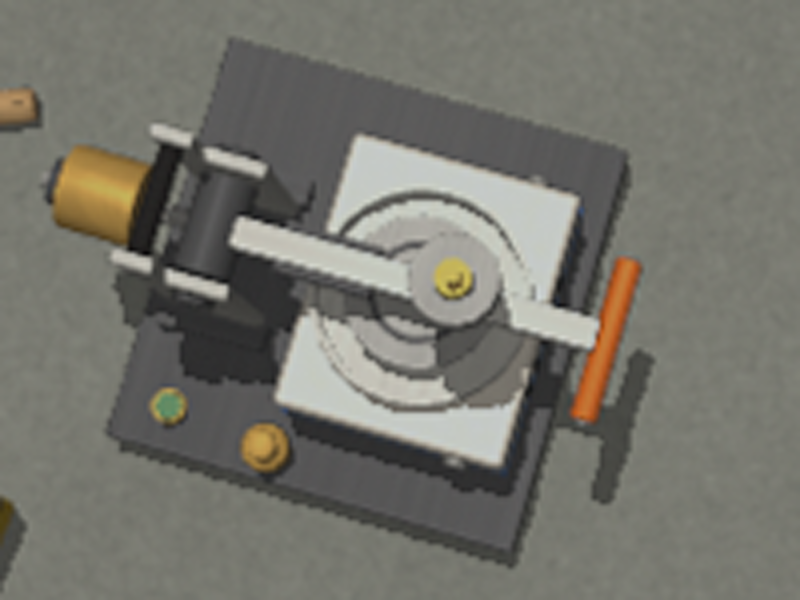

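View pics/c2.png

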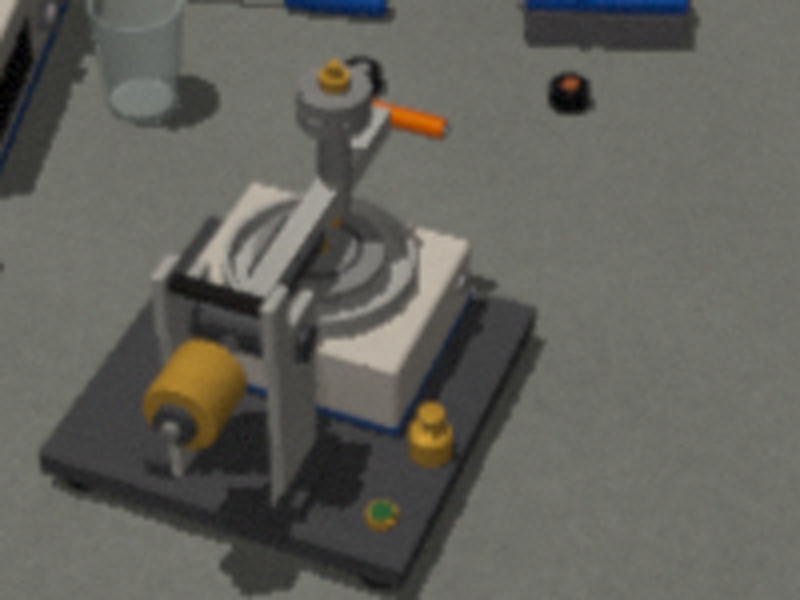

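View pics/c3.png

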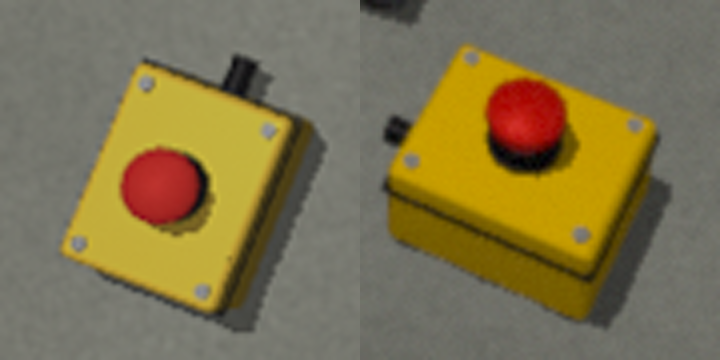

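```bash
cat > h.py <<'E'
import numpy as np
from station import robot,cams
def plane(n,u,v,z):
    c=cams.get_calibration(n);K,R,t=c["camera_matrix"],c["R"],c["t"]
    d=R.T@np.linalg.solve(K,[u,v,1]);o=-R.T@t
    return o+d*(z-o[2])/d[2]
def tri(obs):
    A=[];b=[]
    for n,u,v in obs:
        c=cams.get_calibration(n);P=c["camera_matrix"]@np.c_[c["R"],c["t"]]
        for w,k in((u,0),(v,1)):
            r=w*P[2]-P[k];r=r/np.linalg.norm(r[:3]);A.append(r[:3]);b.append(-r[3])
    return np.linalg.lstsq(np.array(A),np.array(b),rcond=None)[0]
def proj(n,X):
    c=cams.get_calibration(n);p=c["camera_matrix"]@(c["R"]@np.array(X)+c["t"]);return p[:2]/p[2]
E
python3 - <<'E'
from h import *
np.set_printoptions(precision=4,suppress=True)
f=lambda x,y:(170+x/4,165+y/4)
print("bar",[plane("top",*f(*p),.135) for p in((628,262),(585,417))])
print("base",*[plane("top",*f(*p),.03) for p in((230,38),(628,152),(512,565),(108,435))])
print("house",*[plane("top",*f(*p),.085) for p in((358,135),(580,200),(502,465),(277,400))])
print("btn", plane("top",135,306.7,.087),tri([("top",135,306.7),("side",361.7,383)]))
print("btn corners", *[plane("top",95+x/4,260+y/4,.06) for x,y in((140,65),(296,118),(220,312),(66,247))])
print("nut",plane("top",*f(455,278),.225),tri([("top",*f(455,278)),("side",230+334/4,210+70/4)]))
print("barend side",plane("side",230+445/4,210+127/4,.135))
for n,p,z in(("pa",(412,240),.018),("pb",(412,309),.018),("case",(468,319),.047),("oil",(145,221),.1),("drv",(455,225),.02)):print(n,plane("top",*p,z))
E
```

```text
bar [array([ 0.6011, -0.0469,  0.135 ]), array([ 0.523 , -0.0255,  0.135 ])]
base [0.7403 0.1722 0.03  ] [ 0.6768 -0.048   0.03  ] [0.4507 0.0144 0.03  ] [0.5204 0.2339 0.03  ]
house [0.6754 0.0949 0.085 ] [ 0.6409 -0.0222  0.085 ] [0.5016 0.0178 0.085 ] [0.5352 0.1351 0.085 ]
btn [0.4485 0.348  0.087 ] [0.4484 0.3497 0.0813]
btn corners [0.5129 0.3693 0.06  ] [0.4851 0.2859 0.06  ] [0.3838 0.3224 0.06  ] [0.4173 0.4043 0.06  ]
nut [0.581  0.0345 0.225 ] [0.582  0.035  0.2163]
barend side [ 0.5204 -0.0224  0.135 ]
pa [ 0.5966 -0.2358  0.018 ]
pb [ 0.4452 -0.2334  0.018 ]
case [ 0.4241 -0.3477  0.047 ]
oil [0.6251 0.33   0.1   ]
drv [ 0.6299 -0.3311  0.02  ]
```

>>> carry_out([
  [0, 0, 0, 3.8, -2.9, -0.9, 0],
  [0, 0, 0, 3.8, -2.9, -0.9, 0],
  [0, 0, 0, 3.8, -2.9, -0.9, 0],
  [0, 0, 0, 3.8, -2.9, -0.9, 0],
  [0, 0, 0, 3.8, -2.9, -0.9, 0],
])

```text
time: 0.65
position: [0.3867, -0.4077, 0.2763]
ee_rot: [-0.0, 0.979, 0.204, 0.0]
ft_force: [-0.3, -0.1, 0.3]
opening: 0.142
```

>>> carry_out([
  [0, 0, 0, 3.8, -2.9, -0.9, 0],
  [0, 0, 0, 3.8, -2.9, -0.9, 0],
  [0, 0, 0, 3.8, -2.9, -0.9, 0],
  [0, 0, 0, 3.8, -2.9, -0.9, 0],
  [0, 0, 0, 3.8, -2.9, -0.9, 0],
])

```text
time: 1.15
position: [0.5028, -0.1987, 0.3215]
ee_rot: [-0.0, 0.979, 0.204, -0.0]
ft_force: [0.1, -0.5, 0.3]
opening: 0.001
```

>>> carry_out([
  [0, 0, 0, 1.41, -4.35, 0, 0],
  [0, 0, 0, 1.41, -4.35, 0, 0],
  [0, 0, 0, 1.41, -4.35, 0, 0],
  [0, 0, 0, 1.41, -4.35, 0, 0],
  [0, 0, 0, 1.41, -4.35, 0, 0],
])

```text
time: 1.65
position: [0.4792, 0.0286, 0.3211]
ee_rot: [-0.0, 0.979, 0.204, 0.0]
ft_force: [0.7, 0.0, -0.2]
opening: -0.004
```

>>> carry_out([
  [0, 0, 0, 1.41, -4.35, 0, 0],
  [0, 0, 0, 1.41, -4.35, 0, 0],
  [0, 0, 0, 1.41, -4.35, 0, 0],
  [0, 0, 0, 1.41, -4.35, 0, 0],
  [0, 0, 0, 1.41, -4.35, 0, 0],
])

```text
time: 2.15
position: [0.4567, 0.2562, 0.3212]
ee_rot: [0.0, 0.979, 0.205, 0.0]
ft_force: [1.2, 1.0, -0.5]
opening: 0.0
```

>>> carry_out([
  [0, 0, 0, 1.41, -4.35, 0, 0],
  [0, 0, 0, 1.41, -4.35, 3, 0],
  [0, 0, 0, 0, 0, 5, 0],
  [0, 0, 0, 0, 0, 5, 0],
  [0, 0, 0, 0, 0, 3, 0],
])

```text
time: 2.65
position: [0.4462, 0.3409, 0.1589]
ee_rot: [0.001, 0.979, 0.205, -0.003]
ft_force: [-0.4, -0.3, -1.0]
opening: 0.003
```

Run:
```python
from h import *
import cv2
t=cams.get_image("top");s=cams.get_image("side")
st=robot.sense();print(st["position"],st["joint_pos"])
print(proj("top",st["position"]),proj("side",st["position"]))
a=cv2.resize(t[230:380,60:210],(400,400),interpolation=2);b=cv2.resize(s[270:420,280:430],(400,400),interpolation=2)
cv2.imwrite("pics/b1.png",cv2.hconcat([a,b])[:,:,::-1])
```

```text
[0.44496777 0.33969849 0.15746727] [ 4.70824933e-01  1.14318794e-01  1.91854732e+00 -4.27924651e-05
  1.12142248e+00  1.62949104e+00]
[128.0402309  308.17091223] [365.79835413 353.84776735]
```

View pics/b1.png

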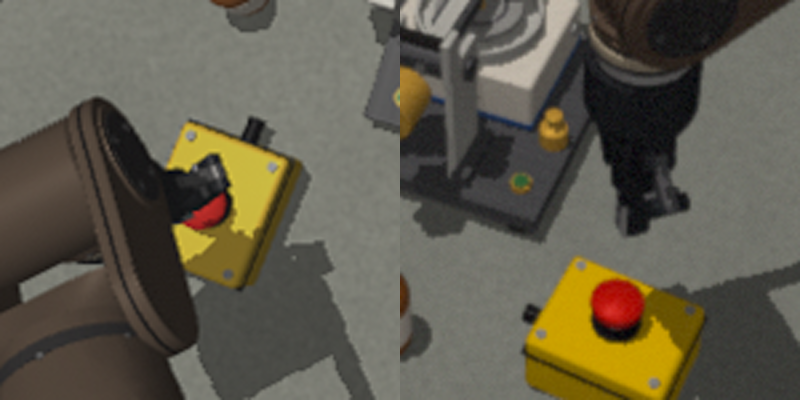

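>>> carry_out([
  [0, 0, 0, 0.67, -0.61, 2.0, 0],
  [0, 0, 0, 0, 0, 2.0, 0],
  [0, 0, 0, 0, 0, 1.5, 0],
  [0, 0, 0, 0, 0, 0.5, 0],
  [0, 0, 0, 0, 0, 0, 0],
])

```text
time: 3.25
position: [0.4527, 0.3497, 0.1041]
ee_rot: [0.0, 0.979, 0.204, -0.0]
ft_force: [-1.1, 0.7, 0.6]
opening: 0.003
```

>>> carry_out([
  [0, 0, 0, -0.4, 0, 0.8, 0],
  [0, 0, 0, 0, 0, 0.4, 0],
  [0, 0, 0, 0, 0, 0.3, 0],
  [0, 0, 0, 0, 0, 0.2, 0],
  [0, 0, 0, 0, 0, 0, 0],
])

```text
time: 3.75
position: [0.4489, 0.3482, 0.0872]
ee_rot: [0.0, 0.979, 0.204, -0.0]
ft_force: [-2.5, -0.6, 3.7]
opening: 0.002
```

Contact has begun, with force near the 5 N the button takes. I'll keep pressing in small steps.

>>> carry_out([
  [0, 0, 0, 0, 0, 0.15, 0],
  [0, 0, 0, 0, 0, 0.15, 0],
  [0, 0, 0, 0, 0, 0.1, 0],
  [0, 0, 0, 0, 0, 0, 0],
])

```text
time: 4.15
position: [0.449, 0.3482, 0.0838]
ee_rot: [0.0, 0.979, 0.205, -0.0]
ft_force: [-3.8, -1.8, 8.8]
opening: 0.001
```

>>> carry_out([
  [0, 0, 0, 0, 0, 0.1, 0],
  [0, 0, 0, 0, 0, 0.1, 0],
  [0, 0, 0, 0, 0, 0, 0],
])

```text
time: 4.45
position: [0.449, 0.3483, 0.0836]
ee_rot: [0.0, 0.979, 0.205, -0.001]
ft_force: [-7.3, -4.5, 16.2]
opening: 0.001
```

>>> carry_out([
  [0, 0, 0, 0, 0, -1, 0],
  [0, 0, 0, 0, 0, -4, 0],
  [0, 0, 0, 0, 0, -5, 0],
  [0, 0, 0, 0, 0, -5, 0],
  [0, 0, 0, 0, 0, -4, 0],
])

```text
time: 4.95
position: [0.4497, 0.3485, 0.2737]
ee_rot: [-0.001, 0.979, 0.204, 0.002]
ft_force: [0.1, 0.3, -0.1]
opening: 0.001
```

Run:
```python
from h import *
import cv2
t=cams.get_image("top");s=cams.get_image("side")
st=robot.sense();print(st["position"],st["time"])
o=cv2.imread("pics/side0.png")
b=cv2.resize(s[355:445,320:410],(400,400),interpolation=2)
a=cv2.resize(o[355:445,320:410,::-1],(400,400),interpolation=2)
cv2.imwrite("pics/b2.png",cv2.hconcat([a,b])[:,:,::-1])
```

```text
[0.45234029 0.34999565 0.27893654] 5.05
```

View pics/b2.png

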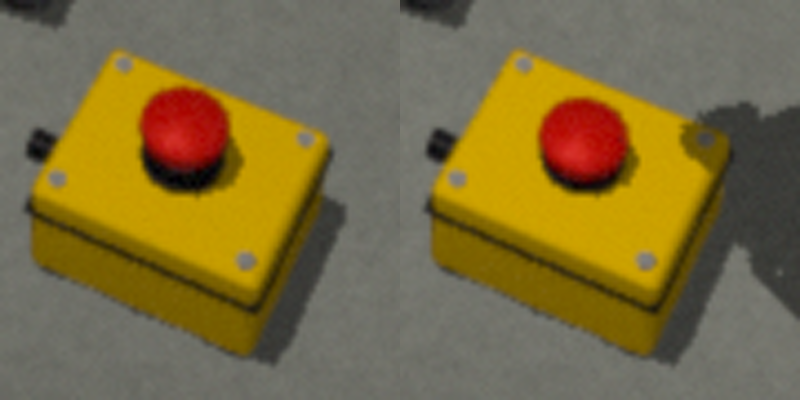

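Run:
```python
from h import *
import cv2
o=cv2.imread("pics/side0.png")[:,:,::-1].astype(int);n=cams.get_image("side").astype(int);cv2.imwrite("pics/side_b.png",n[:,:,::-1])
def cen(im):
    s=im[365:410,335:390];m=((s[:,:,0]>90)&(s[:,:,1]<70));y,x=np.nonzero(m);return x.mean(),y.mean(),m.sum(),y.min(),y.max()
print(cen(o),cen(n))
print(proj("side",[.449,.348,.085]),proj("side",[.449,.348,.077]))
```

```text
(np.float64(26.05693950177936), np.float64(18.373665480427047), np.int64(281), np.int64(10), np.int64(27)) (np.float64(25.90391459074733), np.float64(20.87544483985765), np.int64(281), np.int64(12), np.int64(30))
[361.44145844 381.0688765 ] [361.23118696 383.58208751][ WARN:0@0.954] global loadsave.cpp:1063 imwrite_ Unsupported depth image for selected encoder is fallbacked to CV_8U.
```

The button moved 2.50 px, against 2.51 px predicted for 8 mm, so it is fully down. Next I'll move to the front of the bar.

>>> carry_out([
  [0, 0, 0, -1.54, 4.13, -0.8, 0],
  [0, 0, 0, -1.54, 4.13, -0.8, 0],
  [0, 0, 0, -1.54, 4.13, -0.8, 0],
  [0, 0, 0, -1.54, 4.13, -0.8, 0],
  [0, 0, 0, -1.54, 4.13, -0.8, 0],
])

```text
time: 5.6
position: [0.4603, 0.1265, 0.3086]
ee_rot: [-0.0, 0.979, 0.205, -0.001]
ft_force: [-0.1, -0.5, -0.5]
opening: -0.002
```

>>> carry_out([
  [0, 0, 0, -1.54, 4.13, 0, 0],
  [0, 0, 0, -1.54, 4.13, 0, 0],
  [0, 0, 0, -1.54, 4.13, 0, 0],
  [0, 0, 0, -1.54, 4.13, 0, 0],
  [0, 0, 0, -1.54, 4.13, 0, 0],
])

```text
time: 6.1
position: [0.4724, -0.0936, 0.3084]
ee_rot: [-0.001, 0.979, 0.204, -0.001]
ft_force: [0.3, -0.6, 0.5]
opening: -0.001
```

>>> carry_out([
  [0, 0, 0, -1.54, 4.13, 0, 0],
  [0, 0, 0, -1.54, 4.13, 0, 0],
  [0, 0, 0, -1.54, 4.13, 0, 0],
  [0, 0, -0.14, 0, 0, 0, 0],
  [0, 0, -0.14, 0, 0, 0, 0],
])

```text
time: 6.6
position: [0.4796, -0.2254, 0.3076]
ee_rot: [-0.002, 0.94, 0.34, -0.001]
ft_force: [0.6, -0.1, 0.1]
opening: -0.0
```

>>> carry_out([
  [0, 0, -0.14, 0, 0, 0, 0],
  [0, 0, -0.14, 0, 0, 0, 0],
  [0, 0, -0.14, 0, 0, 0, 0],
  [0, 0, -0.14, 0, 0, 0, 0],
  [0, 0, -0.05, 0, 0, 0, 0],
])

```text
time: 7.1
position: [0.4799, -0.2238, 0.308]
ee_rot: [-0.002, 0.795, 0.607, -0.0]
ft_force: [-0.7, -1.1, -0.6]
opening: -0.001
```

>>> carry_out([
  [0, 0.14, 0, 0, 0, 0, 0],
  [0, 0.14, 0, 0, 0, 0, 0],
  [0, 0.14, 0, 0, 0, 0, 0],
  [0, 0.14, 0, 0, 0, 0, 0],
  [0, 0, 0, 0, 0, 0, 0],
])

```text
time: 7.6
position: [0.4789, -0.2255, 0.306]
ee_rot: [-0.171, 0.766, 0.579, 0.22]
ft_force: [-0.3, -0.0, -0.9]
opening: 0.0
```

>>> carry_out([
  [0, 0.14, 0, 0, 0, 0, 0],
  [0, 0.14, 0, 0, 0, 0, 0],
  [0, 0.14, 0, 0, 0, 0, 0],
  [0, 0.07, 0, 0, 0, 0, 0],
  [0, 0, 0, 0, 0, 0, 0],
])

```text
time: 8.1
position: [0.4798, -0.2235, 0.3074]
ee_rot: [-0.306, 0.689, 0.522, 0.398]
ft_force: [0.4, 0.6, 0.1]
opening: 0.0
```

```bash
cat > st.py <<'E'
from h import *
from scipy.spatial.transform import Rotation as Ro
np.set_printoptions(precision=4,suppress=True)
st=robot.sense();q=st["ee_rot"];R=Ro.from_quat(np.r_[q[1:],q[0]]).as_matrix()
print(st["time"],st["position"],st["joint_pos"]);print(R)
th=np.deg2rad(74.7);d=np.array([np.cos(th),np.sin(th),0]);b=np.array([d[1],-d[0],0]);Z=np.array([0,0,1.])
C=np.array([.562,-.036,.135])
def rows(target): # world point -> tool shift cm
    print("shift cm",R.T@(np.array(target)-st["position"])*100)
E
python3 - <<'E'
from st import *
import cv2
cv2.imwrite("pics/s3.png",cams.get_image("side")[:,:,::-1])
E
```

```text
8.1 [ 0.4798 -0.2235  0.3074] [-0.9642  0.178   1.7991  0.7772  1.8925 -0.7275]
[[ 0.1377  0.9637  0.2287]
 [ 0.4768 -0.2669  0.8375]
 [ 0.8682 -0.0063 -0.4963]]
```

View pics/s3.png

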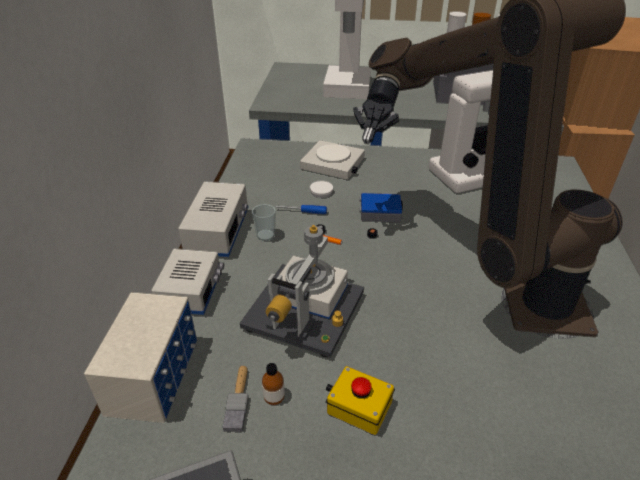

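Run:
```python
from st import *
P=C-.027*b
Q=P-.09*d;Q[2]=.096;print(Q);rows(Q)
T=P+.010*d;T[2]=.096;print(T,R.T@(T-Q)*100)
```

```text
8.15 [ 0.4802 -0.2235  0.3088] [-0.9634  0.176   1.7977  0.7772  1.8925 -0.7274]
[[ 0.1357  0.9639  0.2289]
 [ 0.4793 -0.2661  0.8363]
 [ 0.8671 -0.0038 -0.4982]]
[ 0.5122 -0.1157  0.096 ]
shift cm [-12.8527   0.3015  20.3497]
[ 0.5386 -0.0192  0.096 ] [ 4.9816 -0.0234  8.6708]
```

>>> carry_out([
  [0, 0, 0, -2.14, 0.05, 3.4, 0],
  [0, 0, 0, -2.14, 0.05, 3.4, 0],
  [0, 0, 0, -2.14, 0.05, 3.4, 0],
  [0, 0, 0, -2.14, 0.05, 3.4, 0],
  [0, 0, 0, 0, 0, 0, 0],
])

```text
time: 8.65
position: [0.5004, -0.1474, 0.1652]
ee_rot: [-0.308, 0.688, 0.524, 0.396]
ft_force: [0.5, -0.2, -0.5]
opening: -0.001
```

>>> carry_out([
  [0, 0, 0, -2.14, 0.05, 3.4, 0],
  [0, 0, 0, -2.14, 0.05, 3.35, 0],
  [0, 0, 0, 0, 0, 0, 0],
])

```text
time: 8.95
position: [0.5118, -0.1138, 0.0965]
ee_rot: [-0.307, 0.688, 0.524, 0.397]
ft_force: [-0.6, 0.2, 0.9]
opening: 0.002
```

Run:
```python
from st import *
import cv2
P=C-.027*b;T=P+.010*d;T[2]=.096
rows(T)
a=cams.get_image("side");t=cams.get_image("top");w=cams.get_image("wrist")
x=cv2.resize(a[180:330,260:410],(400,400),interpolation=2);y=cv2.resize(t[185:335,250:400],(400,400),interpolation=2)
cv2.imwrite("pics/s4.png",cv2.hconcat([x,y])[:,:,::-1]);cv2.imwrite("pics/w4.png",w[:,:,::-1])
print(proj("side",st["position"]),proj("top",st["position"]))
```

```text
8.95 [ 0.5118 -0.1138  0.0965] [-0.798   0.3933  1.9884  0.8446  1.5159 -0.9293]
[[ 0.1349  0.9649  0.2253]
 [ 0.4779 -0.2626  0.8383]
 [ 0.868  -0.0054 -0.4965]]
shift cm [4.8351 0.1001 8.5522]
[346.873  232.1248] [359.2332 276.1063]
```

View pics/s4.png

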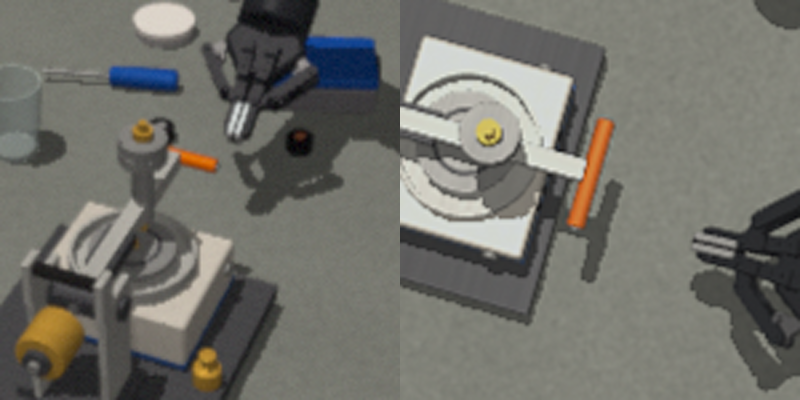

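View pics/w4.png

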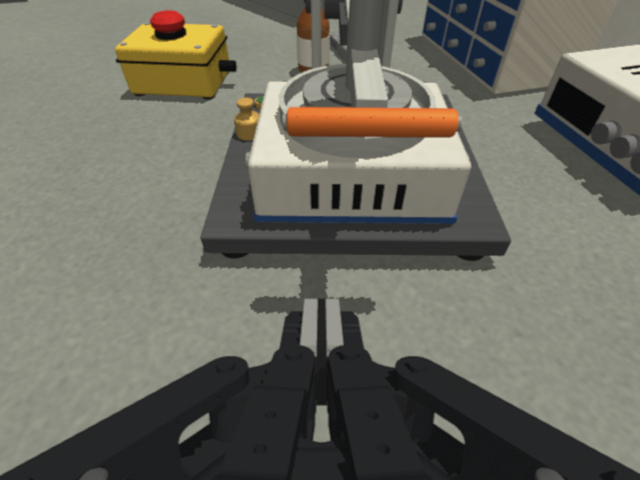

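The wrist picture shows the shut fingers at column 322, below the left part of the bar (columns 288 to 458, centre 373). That puts them 26 mm off centre, as planned. Now I'll slide them under.

>>> carry_out([
  [0, 0, 0, 0.97, 0.02, 1.71, 0],
  [0, 0, 0, 0.97, 0.02, 1.71, 0],
  [0, 0, 0, 0.97, 0.02, 1.71, 0],
  [0, 0, 0, 0.97, 0.02, 1.71, 0],
  [0, 0, 0, 0.97, 0.02, 1.71, 0],
])

```text
time: 9.6
position: [0.5423, -0.0232, 0.1009]
ee_rot: [-0.301, 0.688, 0.525, 0.4]
ft_force: [-0.2, -0.4, 0.3]
opening: 0.0
```

Run:
```python
from st import *
import cv2
print(st["ft_force"])
a=cams.get_image("side");t=cams.get_image("top");w=cams.get_image("wrist")
x=cv2.resize(a[180:330,260:410],(400,400),interpolation=2);y=cv2.resize(w,(533,400))
cv2.imwrite("pics/s5.png",cv2.resize(cv2.hconcat([x,y]),(800,343))[:,:,::-1])
```

```text
9.6 [ 0.5423 -0.0232  0.1009] [-0.635   0.3458  2.0425  0.9621  1.4156 -0.8732]
[[ 0.1282  0.9637  0.2342]
 [ 0.4825 -0.2669  0.8343]
 [ 0.8665  0.006  -0.4992]]
[-0.2194 -0.4225  0.2535]
```

View pics/s5.png

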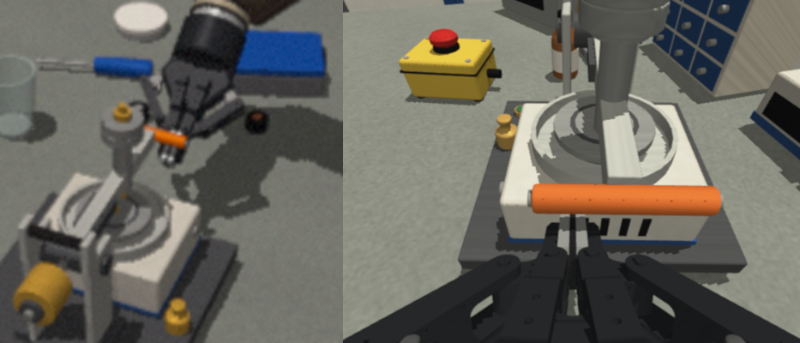

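Run:
```python
from st import *
print(st["ft_force"])
# current bar-contact clearance along x_t
P=C-.027*b; rel=R.T@(P-st["position"]); print("bar in tool frame cm",rel*100)
th=np.linspace(0,1.2,31)
pos=.205*(np.outer(1-np.cos(th),d)+np.outer(np.sin(th),Z))
D=np.diff(pos,axis=0)@R*100
for i in range(30): print("%.2f"%th[i+1],D[i].round(2))
```

```text
9.75 [ 0.5415 -0.0226  0.1002] [-0.6346  0.3467  2.0433  0.9608  1.4161 -0.8741]
[[ 0.1282  0.9643  0.2318]
 [ 0.4823 -0.2649  0.835 ]
 [ 0.8666  0.0047 -0.499 ]]
[-0.0043  0.4733  0.5536]
bar in tool frame cm [ 2.6428 -0.3545 -2.386 ]
0.04 [ 0.72  0.   -0.39]
0.08 [ 0.73  0.   -0.37]
0.12 [ 0.75  0.   -0.34]
0.16 [ 0.76  0.   -0.31]
0.20 [ 0.77  0.   -0.28]
0.24 [ 0.78  0.   -0.24]
0.28 [ 0.79  0.   -0.21]
0.32 [ 0.8   0.   -0.18]
0.36 [ 0.81  0.   -0.15]
0.40 [ 0.81  0.   -0.12]
0.44 [ 0.82  0.   -0.08]
0.48 [ 0.82  0.   -0.05]
0.52 [ 0.82  0.   -0.02]
0.56 [0.82 0.   0.01]
0.60 [0.82 0.   0.05]
0.64 [0.82 0.   0.08]
0.68 [0.81 0.   0.11]
0.72 [0.81 0.   0.14]
0.76 [0.8  0.   0.18]
0.80 [0.79 0.   0.21]
0.84 [0.78 0.   0.24]
0.88 [0.77 0.   0.27]
0.92 [0.76 0.   0.3 ]
0.96 [0.75 0.   0.33]
1.00 [0.74 0.   0.36]
1.04 [0.72 0.   0.39]
1.08 [0.7  0.   0.42]
1.12 [0.69 0.   0.45]
1.16 [0.67 0.   0.47]
1.20 [0.65 0.   0.5 ]
```

>>> carry_out([
  [0, 0, 0, 0.3, -0.35, -0.15, 0],
  [0, 0, 0, 0.3, 0, -0.15, 0],
  [0, 0, 0, 0.3, 0, -0.15, 0],
  [0, 0, 0, 0.3, 0, -0.15, 0],
  [0, 0, 0, 0, 0, 0, 0],
])

```text
time: 10.25
position: [0.5373, -0.0208, 0.1115]
ee_rot: [-0.303, 0.689, 0.524, 0.399]
ft_force: [0.4, -1.6, -2.1]
opening: -0.003
```

Run:
```python
from st import *
import cv2
print(st["ft_force"])
P=C-.027*b; rel=R.T@(P-st["position"]); print("bar in tool frame cm",rel*100)
a=cams.get_image("side");w=cams.get_image("wrist")
x=cv2.resize(a[180:330,260:410],(400,400),interpolation=2);y=cv2.resize(w,(533,400))
cv2.imwrite("pics/s6.png",cv2.resize(cv2.hconcat([x,y]),(800,343))[:,:,::-1])
```

```text
10.25 [ 0.5373 -0.0208  0.1115] [-0.6365  0.3171  2.0546  0.9571  1.4282 -0.8557]
[[ 0.132   0.9639  0.2314]
 [ 0.481  -0.2664  0.8352]
 [ 0.8667  0.001  -0.4988]]
[ 0.4029 -1.644  -2.1369]
bar in tool frame cm [ 1.6329  0.0876 -1.8821]
```

View pics/s6.png

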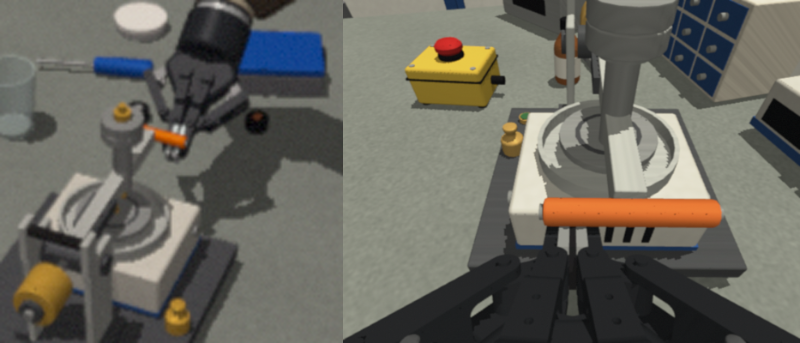

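Contact is made, with about 2.6 N on the bar. I'll now lift it along the arc.

>>> carry_out([
  [0, 0, 0, 0.4, 0, -0.2, 0],
  [0, 0, 0, 0.73, 0, -0.37, 0],
  [0, 0, 0, 0.75, 0, -0.34, 0],
  [0, 0, 0, 0.76, 0, -0.31, 0],
  [0, 0, 0, 0.77, 0, -0.28, 0],
])

```text
time: 10.85
position: [0.5382, -0.0161, 0.1492]
ee_rot: [-0.304, 0.688, 0.524, 0.399]
ft_force: [-1.2, -2.1, -0.7]
opening: 0.002
```

Run:
```python
from st import *
import cv2
print(st["ft_force"])
a=cams.get_image("side");w=cams.get_image("wrist")
x=cv2.resize(a[180:330,260:410],(400,400),interpolation=2);y=cv2.resize(w,(533,400))
cv2.imwrite("pics/s7.png",cv2.resize(cv2.hconcat([x,y]),(800,343))[:,:,::-1])
```

```text
10.85 [ 0.5382 -0.0161  0.1492] [-0.6283  0.2455  2.0544  0.9553  1.4667 -0.7932]
[[ 0.1317  0.9641  0.2305]
 [ 0.4797 -0.2655  0.8363]
 [ 0.8675  0.0004 -0.4974]]
[-1.2355 -2.1087 -0.7297]
```

View pics/s7.png

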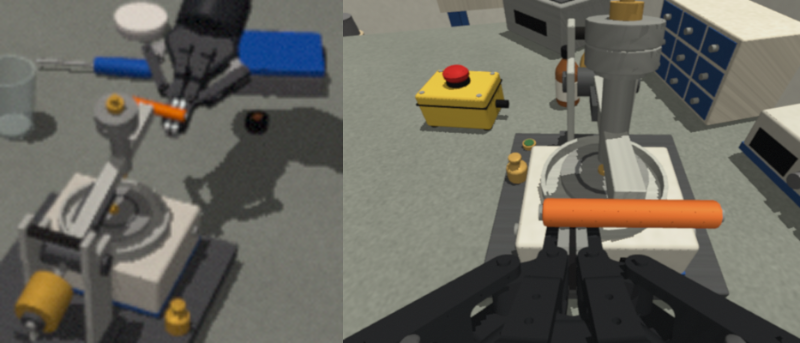

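The arm is rising with the fingers and the bar is steady on them, so I'll continue.

>>> carry_out([
  [0, 0, 0, 0.78, 0, -0.24, 0],
  [0, 0, 0, 0.79, 0, -0.21, 0],
  [0, 0, 0, 0.8, 0, -0.18, 0],
  [0, 0, 0, 0.81, 0, -0.15, 0],
  [0, 0, 0, 0.81, 0, -0.12, 0],
])

```text
time: 11.45
position: [0.5414, -0.0043, 0.1881]
ee_rot: [-0.304, 0.688, 0.524, 0.399]
ft_force: [-0.6, -2.2, -0.7]
opening: -0.0
```

>>> carry_out([
  [0, 0, 0, 0.82, 0, -0.08, 0],
  [0, 0, 0, 0.82, 0, -0.05, 0],
  [0, 0, 0, 0.82, 0, -0.02, 0],
  [0, 0, 0, 0.82, 0, 0.01, 0],
  [0, 0, 0, 0.82, 0, 0.05, 0],
])

```text
time: 11.95
position: [0.5466, 0.0147, 0.224]
ee_rot: [-0.304, 0.688, 0.524, 0.399]
ft_force: [0.7, -0.9, -0.6]
opening: 0.001
```

Run:
```python
from st import *
import cv2
print(st["ft_force"])
a=cams.get_image("side");w=cams.get_image("wrist")
x=cv2.resize(a[150:330,240:420],(400,400),interpolation=2);y=cv2.resize(w,(533,400))
cv2.imwrite("pics/s8.png",cv2.resize(cv2.hconcat([x,y]),(800,343))[:,:,::-1])
```

```text
11.95 [0.5466 0.0147 0.224 ] [-0.5701  0.1128  2.0413  0.979   1.5116 -0.6461]
[[ 0.1321  0.9641  0.2305]
 [ 0.4795 -0.2657  0.8364]
 [ 0.8675  0.     -0.4974]]
[ 0.7155 -0.9138 -0.5636]
```

View pics/s8.png

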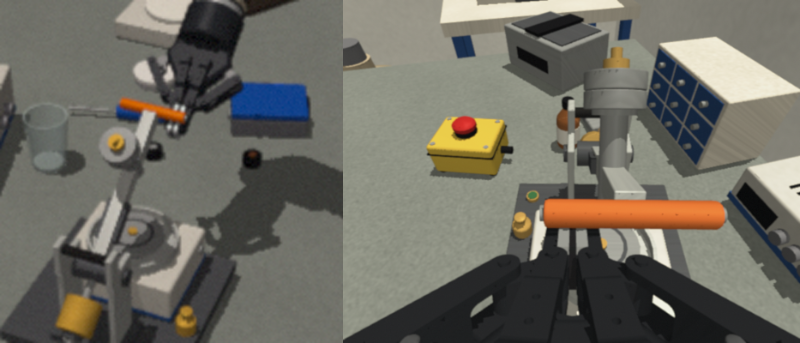

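>>> carry_out([
  [0, 0, 0, 0.82, 0, 0.08, 0],
  [0, 0, 0, 0.81, 0, 0.11, 0],
  [0, 0, 0, 0.81, 0, 0.14, 0],
  [0, 0, 0, 0.8, 0, 0.18, 0],
  [0, 0, 0, 0.79, 0, 0.21, 0],
])

```text
time: 12.55
position: [0.5537, 0.0401, 0.2554]
ee_rot: [-0.304, 0.688, 0.524, 0.399]
ft_force: [0.1, -0.8, 0.1]
opening: -0.001
```

>>> carry_out([
  [0, 0, 0, 0.6, 0, 0.18, 0],
  [0, 0, 0, 0.6, 0, 0.2, 0],
  [0, 0, 0, 0.6, 0, 0.22, 0],
  [0, 0, 0, 0.5, 0, 0.22, 0],
  [0, 0, 0, 0.5, 0, 0.23, 0],
])

```text
time: 13.05
position: [0.5597, 0.0623, 0.274]
ee_rot: [-0.304, 0.688, 0.524, 0.399]
ft_force: [-0.4, 0.2, -0.6]
opening: -0.0
```

Run:
```python
from st import *
import cv2
print(st["ft_force"])
a=cams.get_image("side");w=cams.get_image("wrist")
x=cv2.resize(a[150:330,240:420],(400,400),interpolation=2);y=cv2.resize(w,(533,400))
cv2.imwrite("pics/s9.png",cv2.resize(cv2.hconcat([x,y]),(800,343))[:,:,::-1])
```

```text
13.05 [0.5597 0.0623 0.274 ] [-0.4774  0.0369  2.0186  1.0178  1.4979 -0.5195]
[[ 0.1323  0.9641  0.2304]
 [ 0.4795 -0.2657  0.8363]
 [ 0.8675 -0.0002 -0.4974]]
[-0.3781  0.1508 -0.6236]
```

View pics/s9.png

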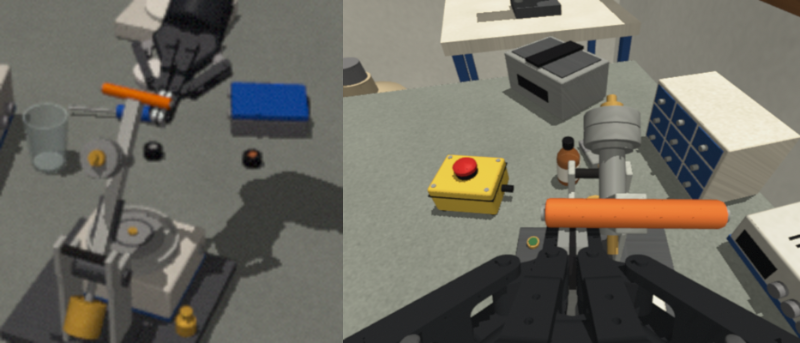

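>>> carry_out([
  [0, 0, 0, 0.5, 0, 0.23, 0],
  [0, 0, 0, 0.5, 0, 0.25, 0],
  [0, 0, 0, 0.5, 0, 0.27, 0],
  [0, 0, 0, 0.5, 0, 0.28, 0],
  [0, 0, 0, 0.5, 0, 0.3, 0],
])

```text
time: 13.65
position: [0.5662, 0.0854, 0.2892]
ee_rot: [-0.304, 0.688, 0.524, 0.399]
ft_force: [-0.0, -0.4, -0.2]
opening: 0.0
```

Run:
```python
from st import *
import cv2
print(st["ft_force"])
a=cams.get_image("side");w=cams.get_image("wrist")
x=cv2.resize(a[150:330,240:420],(400,400),interpolation=2);y=cv2.resize(w,(533,400))
cv2.imwrite("pics/s10.png",cv2.resize(cv2.hconcat([x,y]),(800,343))[:,:,::-1])
```

```text
13.65 [0.5662 0.0854 0.2892] [-0.4314  0.0187  2.0069  1.0348  1.478  -0.4729]
[[ 0.1321  0.964   0.2306]
 [ 0.4797 -0.2658  0.8362]
 [ 0.8674  0.0002 -0.4975]]
[-0.0078 -0.4297 -0.1923]
```

View pics/s10.png

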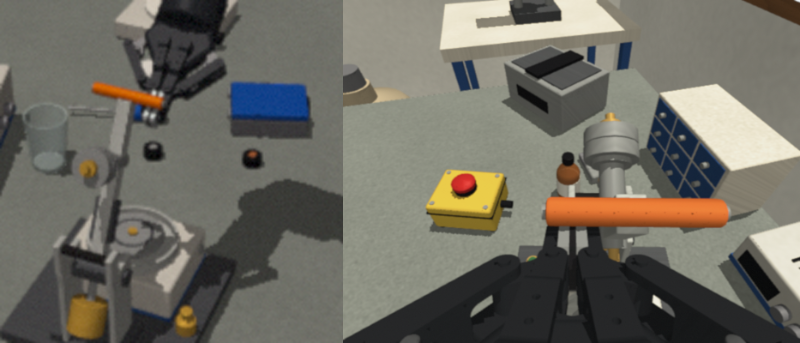

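>>> carry_out([
  [0, 0, 0, 0.5, 0, 0.3, 0],
  [0, 0, 0, 0.5, 0, 0.33, 0],
  [0, 0, 0, 0.5, 0, 0.35, 0],
  [0, 0, 0, 0.4, 0, 0.3, 0],
  [0, 0, 0, 0, 0, 0, 0],
])

```text
time: 14.25
position: [0.5716, 0.1054, 0.2994]
ee_rot: [-0.304, 0.688, 0.525, 0.399]
ft_force: [0.4, -1.2, -0.4]
opening: 0.002
```

Run:
```python
from st import *
import cv2
print(st["ft_force"])
a=cams.get_image("side");w=cams.get_image("wrist")
x=cv2.resize(a[150:330,240:420],(400,400),interpolation=2);y=cv2.resize(w,(533,400))
cv2.imwrite("pics/s11.png",cv2.resize(cv2.hconcat([x,y]),(800,343))[:,:,::-1])
```

```text
14.25 [0.5716 0.1054 0.2994] [-0.3915  0.0092  1.9964  1.0481  1.4575 -0.4381]
[[ 0.1312  0.9643  0.2302]
 [ 0.4799 -0.2649  0.8364]
 [ 0.8675  0.0008 -0.4975]]
[ 0.4447 -1.2263 -0.4233]
```

View pics/s11.png

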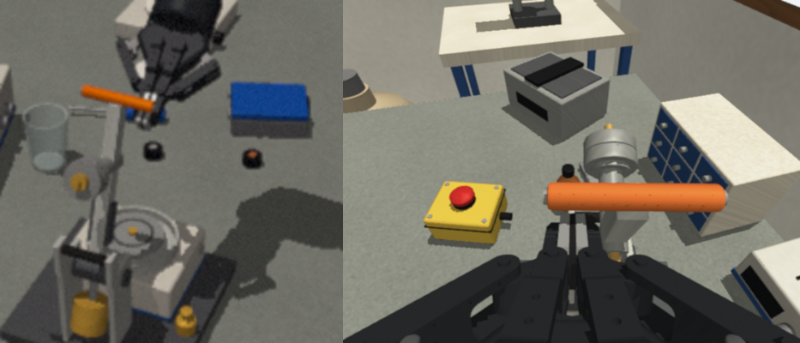

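The bar has left the fingers and is swinging on by itself. I'll wait a moment with the fingers still behind it.

>>> carry_out([
  [0, 0, 0, 0, 0, 0, 0],
  [0, 0, 0, 0, 0, 0, 0],
  [0, 0, 0, 0, 0, 0, 0],
  [0, 0, 0, 0, 0, 0, 0],
  [0, 0, 0, 0, 0, 0, 0],
])

```text
time: 14.85
position: [0.5715, 0.1047, 0.2989]
ee_rot: [-0.304, 0.688, 0.524, 0.399]
ft_force: [-0.8, 0.2, -0.3]
opening: 0.002
```

>>> carry_out([
  [0, 0, 0, 0, 0, 0, 0],
  [0, 0, 0, 0, 0, 0, 0],
  [0, 0, 0, 0, 0, 0, 0],
  [0, 0, 0, 0, 0, 0, 0],
  [0, 0, 0, 0, 0, 0, 0],
])

```text
time: 15.35
position: [0.5715, 0.1048, 0.2989]
ee_rot: [-0.304, 0.688, 0.524, 0.399]
ft_force: [-0.1, -0.2, 0.6]
opening: -0.006
```

Run:
```python
from st import *
import cv2
print(st["ft_force"])
a=cams.get_image("side");w=cams.get_image("wrist")
x=cv2.resize(a[150:330,240:420],(400,400),interpolation=2);y=cv2.resize(w,(533,400))
cv2.imwrite("pics/s12.png",cv2.resize(cv2.hconcat([x,y]),(800,343))[:,:,::-1])
```

```text
15.35 [0.5715 0.1048 0.2989] [-0.3927  0.0096  1.9969  1.0478  1.4576 -0.4383]
[[ 0.1323  0.964   0.2305]
 [ 0.4797 -0.2657  0.8362]
 [ 0.8674 -0.0001 -0.4976]]
[-0.0836 -0.1673  0.6287]
```

View pics/s12.png

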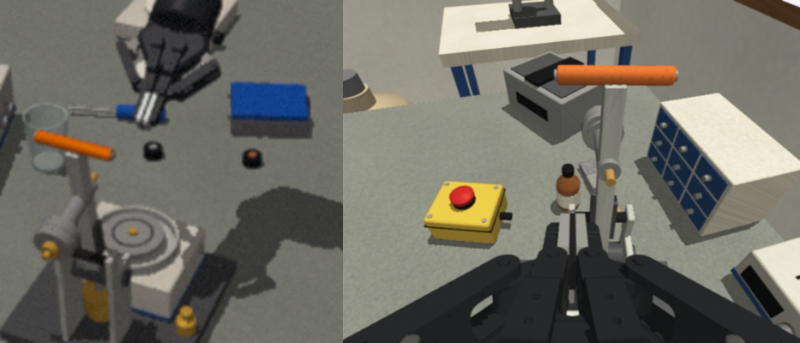

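The arm is leaning back. I'll withdraw along the tool axis.

>>> carry_out([
  [0, 0, 0, 0, 0, -2, 0],
  [0, 0, 0, 0, 0, -4, 0],
  [0, 0, 0, 0, 0, -4, 0],
  [0, 0, 0, 0, 0, -4, 0],
  [0, 0, 0, 0, 0, -3, 0],
])

```text
time: 15.95
position: [0.532, -0.0391, 0.385]
ee_rot: [-0.303, 0.689, 0.524, 0.399]
ft_force: [0.9, -0.2, -0.4]
opening: -0.002
```

>>> carry_out([
  [0, 0, 0, 0, 0, 0, 0],
  [0, 0, 0, 0, 0, 0, 0],
  [0, 0, 0, 0, 0, 0, 0],
  [0, 0, 0, 0, 0, 0, 0],
  [0, 0, 0, 0, 0, 0, 0],
])

```text
time: 16.45
position: [0.5321, -0.0363, 0.3828]
ee_rot: [-0.305, 0.688, 0.524, 0.398]
ft_force: [0.0, 0.3, 0.1]
opening: 0.004
```

Run:
```python
from st import *
import cv2
a=cams.get_image("side");t=cams.get_image("top")
cv2.imwrite("pics/f1.png",cv2.resize(cv2.hconcat([a,t]),(800,300))[:,:,::-1])
cv2.imwrite("pics/f2.png",cv2.resize(a[150:330,240:420],(600,600),interpolation=2)[:,:,::-1])
P=np.array([.616,.162,.135])
obs=[(240+72/400*180*343/343,0)]
for th in(1.5,1.6,1.7,1.745,1.8):
    print(th,proj("side",P+.205*(-np.cos(th)*d+np.sin(th)*Z)))
for w in a,:
    h=cv2.cvtColor(w[150:330,240:420],cv2.COLOR_RGB2HSV);m=cv2.inRange(h,(5,200,150),(14,255,255));m=cv2.erode(m,np.ones((2,2)));n,l,s,c=cv2.connectedComponentsWithStats(m);print(s[1:].tolist(),(c[1:]+[240,150]).round(1).tolist())
```

```text
16.45 [ 0.5321 -0.0363  0.3828] [-0.6659 -0.0456  1.8929  0.9512  1.7607 -0.4434]
[[ 0.1326  0.9644  0.2287]
 [ 0.4791 -0.2644  0.837 ]
 [ 0.8677 -0.0014 -0.4971]]
1.5 [290.9458 210.5571]
1.6 [286.6098 215.9507]
1.7 [282.1997 222.3509]
1.745 [280.2069 225.547 ]
1.8 [277.7758 229.7082]
[[20, 70, 31, 11, 89], [46, 76, 2, 1, 2], [50, 77, 2, 1, 2], [53, 78, 3, 1, 3], [57, 79, 1, 2, 2], [52, 81, 3, 1, 3], [56, 82, 1, 1, 1]] [[273.1, 224.3], [286.5, 226.0], [290.5, 227.0], [294.0, 228.0], [297.0, 229.5], [293.0, 231.0], [296.0, 232.0]]
```

View pics/f1.png

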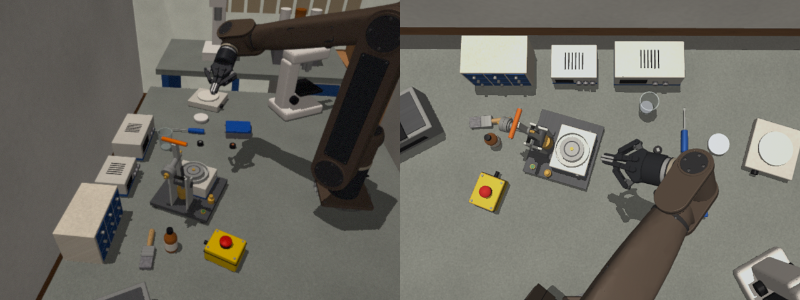

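View pics/f2.png

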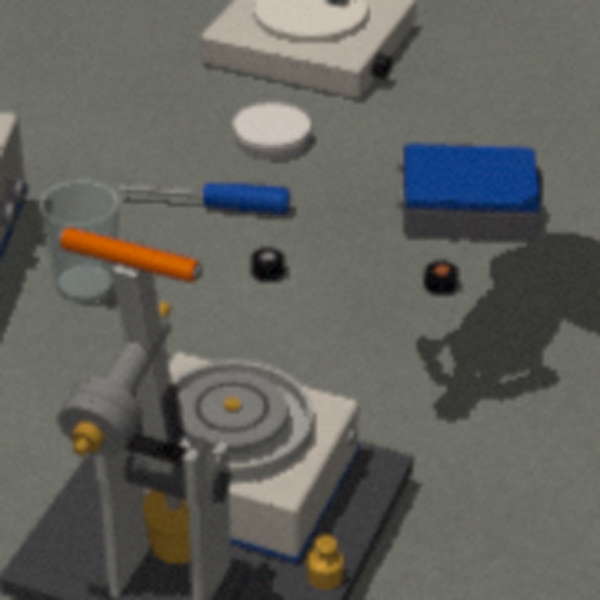

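The bar centre is at (279.4, 226.2), against (280.2, 225.5) predicted for 1.745 rad. I'll do one more check that it is still and nothing else has moved, then hand in.

>>> carry_out([
  [0, 0, 0, 0, 0, 0, 0],
  [0, 0, 0, 0, 0, 0, 0],
  [0, 0, 0, 0, 0, 0, 0],
  [0, 0, 0, 0, 0, 0, 0],
  [0, 0, 0, 0, 0, 0, 0],
])

```text
time: 17.05
position: [0.5323, -0.0374, 0.3836]
ee_rot: [-0.304, 0.688, 0.524, 0.399]
ft_force: [0.0, -0.1, 0.2]
opening: -0.002
```

Run:
```python
from st import *
import cv2
a=cams.get_image("side")
f=cv2.imread("pics/f2.png");g=cv2.resize(a[150:330,240:420],(600,600),interpolation=2)[:,:,::-1]
print("diff px>30:",(cv2.absdiff(f,g).max(2)>30).sum())
o=cv2.imread("pics/side0.png")
for n,(u,v) in dict(pa=(325,228),pb=(372,232),drv=(300,210),oil=(273,388),brush=(238,400),beaker=(265,225),dish=(321,188)).items():
    p=cv2.absdiff(o[v-12:v+12,u-14:u+14],a[v-12:v+12,u-14:u+14][:,:,::-1]);print(n,(p.max(2)>40).sum())
y=o[365:410,335:390]
s=a[365:410,335:390].astype(int);m=(s[:,:,0]>90)&(s[:,:,1]<70);print("btn row",np.nonzero(m)[0].mean())
robot.finish_job()
```

```text
17.05 [ 0.5323 -0.0374  0.3836] [-0.6676 -0.0459  1.8916  0.9512  1.7609 -0.4435]
[[ 0.1322  0.964   0.2306]
 [ 0.4797 -0.2658  0.8362]
 [ 0.8674  0.     -0.4976]]
diff px>30: 73
pa 153
pb 17
drv 0
oil 0
brush 0
beaker 164
dish 0
btn row 20.768683274021353
the job is handed in; nothing more can be done
```

The stop button is locked down and the loading arm is parked on its rear rest. The job was handed in at about 17 s of the 54 s allowed.

- **Stop button:** I pressed it first, with the shut fingers, until it bottomed at about 16 N. In the side picture it had dropped 2.50 px, against 2.51 px expected for the full 8 mm. It was still down at the last check (20.77 against 20.88 px just after the press).
- **Loading arm:** I put the shut fingers under the orange bar, to one side of the beam, and lifted it along its arc with about 1 to 3 N. Past the balance point it left the fingers and swung over by itself. The bar then stood within about 1 px of where 1.745 rad puts it, and pictures 0.5 s apart showed it still.
- **Robot at hand-in:** It was clear of everything, with the wrist force at about zero.
- **Bystanders:** The screwdriver, dish, oil bottle and brush showed no change in the image comparison.
- **Checks that did not settle it:**
  - The patches at puck_a and the beaker did differ. I put this down to the loading arm being in front of them in one picture or the other, because both look in place in the final view.
  - puck_b's patch changed by only 17 pixels, probably from the robot's shadow.
  - The spare weight was not in that comparison, but it looks in place too.

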